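Catch the scanner cover and lower it shut

TASK

The cover of the flatbed scanner stands open, leaning back past upright, and a sheet lies ready on the glass. Tip the cover forward with a fingertip so that it falls, catch it from below on the outside of a finger, and carry it down on the finger until it is fully shut, so that it never knocks on the scanner. Do not pinch the cover or press it from above as it comes down, do not touch the glass, leave the other things on the desk where they are, and finish clear of everything.

Things in the scene. Friction and masses are not known exactly. Their poses are not given: they have to be found in the camera images.
- scanner: A4 flatbed scanner, fixed: grey base 250 mm deep (x), 375 wide (y), 70 high, origin under its centre on the desk. Its front faces its own -x, roughly to the robot's left; the cover is hinged along the back edge. Shut, the cover's lip sticks out 24 mm past the base's front, so a finger fits under it; below it the front is free down to the desk.
- cover (a joint): Cover angle, rad: 0 fully shut, pi/2 upright, 1.85 leaning back on its stop (the start). It balances at about 1.49. A hinge damper slows its fall: from 0.15 rad forward of balance it takes roughly 1.5 s to reach 0.75 rad, about 2.5 s to shut, arriving at about 1 rad/s, a hard knock. About 0.7 kg (varies by a fifth): 3 N at the lip.
- cover_hinge (a point): Fixed point on the hinge axis, middle of the width, 74 mm above the desk, 120 mm behind the scanner's centre. The axis runs along the scanner's y.
- cover_lip (a point): Middle of the cover's front lower edge (the lip's edge), moves with the cover, 269 mm from the hinge axis. Shut, it is 71 mm above the desk and 149 mm in front of the scanner's centre; upright, it is at the top, 343 mm above the desk. The lip runs over the full 375 mm width.
- cover_underside: Lower half of the cover, grey plastic with a white document mat, 12 mm thick, including the lip: the side that faces the glass, or the scanner's front when open. The cover is caught and carried on this side. Origin on the hinge axis.
- cover_top: Upper half of the cover, black plastic, 10 mm thick, set back 6 mm from the lip's edge; its outer face is 19 mm off the hinge axis, the whole cover 22 mm thick. Open, it faces away from the scanner's front: push here to tip it, but not once the cover is below 1.2 rad, nor while the underside is touched. Origin on the hinge axis.
- glass: The scanner's glass, 216 by 297 mm, its face 69 mm above the desk, with an A5 sheet on it. Origin at the scanner's origin.
- mug: White mug, 82 mm across, 95 mm high, origin at the middle of its foot. Leave alone.
- calculator: White desk calculator, 150 by 104 by 35 mm, origin underneath its middle. Leave alone.
- stapler: Black stapler, 135 by 34 by 58 mm, origin underneath its middle. Leave alone.
- calendar: Brown tent-shaped desk calendar, 200 mm wide, 142 mm high, standing behind the scanner's hinge side, origin underneath its middle. Leave alone.

How it is judged:
By the outcome, as a careful person would: the job done as asked, in the order asked, and still so for the second after the job is handed in, with the robot touching nothing.
It also fails if it takes over 51 s, if anything falls off the work surface, if the arm or the gripper's body presses on something with over 40 N, if the wrist force passes 120 N, or if a joint passes its speed limit or range.

ROBOT

A 6-joint arm with a two-finger parallel gripper is mounted at the origin on the work surface. World frame = base frame: x ahead of the robot, y to its left, z up, the work surface at z = 0. Lengths are in m, angles in rad, forces in N, time in s.
With the tool pointing down it reaches from about 0.35 to 0.975 m from the base axis. Payload 4.9 kg.
Tool frame: the origin (TCP) lies midway between the tips of the shut fingers; the grasp point (between the pads) lies 19 mm behind it; z points along the fingers, y is the direction in which the jaws open and shut (so a half turn about z gives the same grasp; the last joint's range is limited). The gripper opens to 85 mm and grips with 20 to 120 N. Pads are 22 mm wide; open, the fingers measure 114 mm over their backs; the gripper's body (76 mm by 85 mm) begins 54 mm behind the grasp point. The pads swing forward as they close: fully open they stand 13 mm farther back than shut.
Start: joints at [-1.278, 0.053, 1.613, -0, 1.476, -0.119], TCP at [0.25, -0.573, 0.231] pointing down, gripper open.
Joint ranges: [-3.01, 3.01], [-1.01, 2.22], [0.06, 2.58], [-1.02, 4.17], [0.09, 2.62], [-3.14, 3.14]. Speed limits (rad/s): [2.57, 2.57, 3.14, 3.14, 3.14, 3.14].

INTERFACE

Orientations are given as a rotation vector (axis times angle).
In Python, from station import ctrl gives the robot as it stands.
- The arm moves only by the shell command python3 -m jog 'ROWS' [FORCE]. ROWS is JSON, one flat list of numbers, 7 for each row, row after row: the opening, from 0 (shut) to 1 (fully open), then the shift along the tool's x, y, z in m, then the turn, a rotation vector about the tool's x, y, z in degrees. A call has 1 to 10 rows; each row shifts and turns the commanded pose from where the row before left it, along the tool's axes as they then stand; what a row does not reach is not made up. A row lasts 1/8 s, in which the tool goes at most 62.5 mm and 10.7 degrees, less where a joint would pass 70% of its speed; a pose out of reach is approached as far as the arm can. A call with a gripper value outside its range is refused whole. The fingers move at their own pace and stop on an object; FORCE is the grip in N (left out, the last holds). Time passes only in rows, so rows that do not move let the fingers close. It gives the time, the measured TCP pose, the force and the opening at its end, in the units of the state.
- ctrl.get_obs(): the state, without advancing time (a new reading comes with each control period).
- ctrl.get_image(name): name is "scene" or "top" or "wrist"; returns a dict with "image" (400x640x3 uint8, blue, green, red), "camera_matrix" (3x3 intrinsics, pixels), "rvec" (rotation vector, rad) and "tvec" (3), from world to camera coordinates, as OpenCV has them; the wrist camera has in their place "mount" (4x4, takes a point from camera to tool coordinates, whose origin is the TCP and whose axes are the flange's). Camera axes: x right, y down, z forward; pixel columns grow to the right and rows downward; lengths in m; the calibration is good to about 2 mm. A picture is of the moment at which its call begins: read the wrist's pose just before it. There is no depth.
- ctrl.finish_job(): hands the job in, once; it reports no verdict.
Trained networks look in a picture, given as the dict that the camera call returned (one of the last four; its "shot" number tells which), for a name from the list of things; names that differ only in an ending like _2 or _b are one class to them, and where a whole thing is asked for, a point or a joint stands for the part that bears it (a point fixed in the world has none). Each returns a list of dicts, best first, with "p" (0 to 1); they miss things now and then, are a little off and sometimes report something else, mostly with a low value. They report only what shows in the picture. A call takes as long as a camera call.
- ctrl.boxes_of(target, picture): "box" ([centre column, centre row, width, height] in pixels, round what is visible of it).
The state is a dict: "t": time; "q": joint angles; "dq": joint speeds; "effort": joint torques, N m; "tool_pos": TCP position; "tool_rot": TCP orientation; "contact_force": force on the tool from outside, world axes, zero at the start; "wrist_torque": the same for the moment, N m; "opening": finger opening in m.
Only numpy, scipy, OpenCV 4.12 (cv2) and the standard library are available. Lean on these libraries where they do the work, as an engineer would, in place of code of your own. Each camera call takes 0.05 s, during which the arm holds its last target. There are 200 camera calls.

## Working session

There is one attempt and no reset: what is moved stays moved. The work goes in short steps, Python scripts to look and compute and a shell command to move; the robot and the scene stay as the last step left them, time stands still between calls to the robot, and variables do not carry over. Pictures are saved under pics/ and viewed, about 8 in all and at most 12, crops included, and the job is handed in when it is done.

```bash
mkdir -p pics; ls; python3 - <<'E'
from station import ctrl
import cv2,numpy as np
o=ctrl.get_obs();print({k:np.round(v,3).tolist() for k,v in o.items()})
ims=[]
for n in("scene","top"):
    d=ctrl.get_image(n);ims.append(d['image']);cv2.imwrite(f'pics/{n}1.png',d['image'])
    np.savez(f'{n}.npz',K=d['camera_matrix'],r=d['rvec'],t=d['tvec'])
    print(n,d['camera_matrix'].tolist(),d['rvec'],d['tvec'])
    for t in["scanner","cover_underside","cover_top","glass","mug","calculator","stapler","calendar"]:
        print(t,[(np.round(b['box']).tolist(),round(b['p'],2)) for b in ctrl.boxes_of(t,d)[:2]])
E
```

```text
pics
{'t': 0.0, 'q': [-1.278, 0.053, 1.614, -0.0, 1.476, -0.119], 'dq': [-0.001, -0.003, 0.002, 0.001, -0.001, 0.002], 'effort': [-0.001, -39.368, -37.018, -0.0, 0.007, 0.0], 'tool_pos': [0.25, -0.572, 0.23], 'tool_rot': [-3.073, -0.642, 0.0], 'contact_force': [0.542, 0.79, -0.048], 'wrist_torque': [0.043, 0.032, -0.006], 'opening': 0.085}
scene [[404.7270350734946, 0.0, 320.9204515344522], [0.0, 404.7270350734946, 199.0122077143851], [0.0, 0.0, 1.0]] [ 1.66666395  2.20320532 -0.584301  ] [ 0.17438292 -0.36781582  1.62011065]
scanner [([295.0, 192.0, 148.0, 179.0], 0.96)]
cover_underside [([260.0, 177.0, 78.0, 151.0], 0.94)]
cover_top [([248.0, 151.0, 20.0, 43.0], 0.51), ([259.0, 176.0, 81.0, 154.0], 0.24)]
glass [([315.0, 215.0, 89.0, 91.0], 0.81)]
mug [([477.0, 197.0, 42.0, 33.0], 0.87)]
calculator [([453.0, 290.0, 53.0, 47.0], 0.59)]
stapler [([461.0, 245.0, 48.0, 26.0], 0.83)]
calendar [([181.0, 207.0, 78.0, 40.0], 0.7)]
top [[469.01557072526305, 0.0, 320.2574400039575], [0.0, 469.01557072526305, 200.86143921957145], [0.0, 0.0, 1.0]] [ 2.18508627 -2.16540355  0.0870456 ] [-0.04072058  0.51275502  1.37253905]
scanner [([344.0, 180.0, 143.0, 160.0], 0.72)]
cover_underside [([388.0, 178.0, 52.0, 159.0], 0.91)]
cover_top [([409.0, 187.0, 1.0, 121.0], 0.54)]
glass [([325.0, 188.0, 84.0, 104.0], 0.98)]
mug [([152.0, 261.0, 43.0, 29.0], 0.96), ([388.0, 181.0, 48.0, 161.0], 0.63)]
calculator [([168.0, 149.0, 53.0, 39.0], 0.97)]
stapler [([167.0, 202.0, 51.0, 15.0], 0.65)]
calendar [([474.0, 167.0, 88.0, 58.0], 0.73)]
```

```bash
sleep 1; ls pics
```

```text
scene1.png
top1.png
```

View pics/scene1.png

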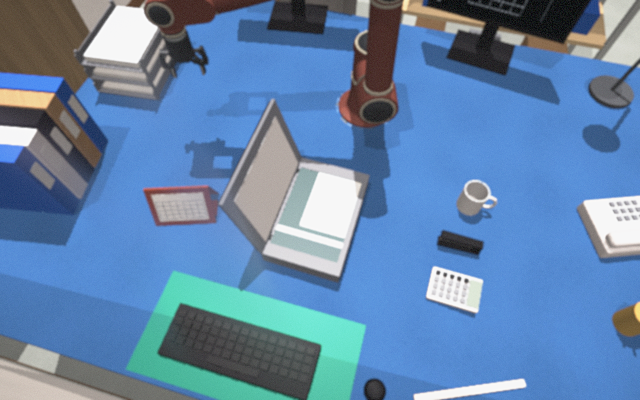

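View pics/top1.png

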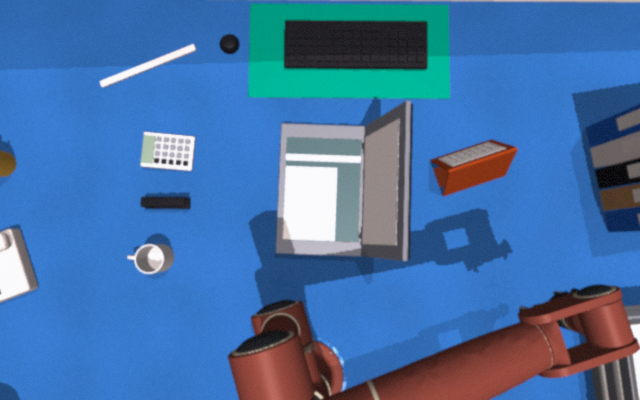

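The scene picture shows the cover open, with its lip corners near (273,101) and (222,203). The calendar is behind the cover, at about (181,207). In the top picture the base's front corners are near (282,123) and (277,255), and the lip corners near (410,102) and (409,260). The scanner's front therefore faces world +y. Next I fit its pose.

```bash
cat > geo.py <<'E'
import numpy as np,cv2
C={n:np.load(f'{n}.npz') for n in('scene','top')}
def proj(n,P):
    c=C[n];return cv2.projectPoints(np.float64(P).reshape(-1,1,3),c['r'],c['t'],c['K'],None)[0].reshape(-1,2)
def ray(n,uv,z):
    c=C[n];R=cv2.Rodrigues(c['r'])[0];d=R.T@np.linalg.inv(c['K'])@[*uv,1];o=-R.T@c['t'].ravel();return o+d*(z-o[2])/d[2]
def cov(a,r,n,y):  # scanner frame; r from hinge, n off axis towards the top
    return np.array([.12-r*np.cos(a)+n*np.sin(a),y,.074+r*np.sin(a)+n*np.cos(a)])
def w(p,P):
    c,s=np.cos(p[2]),np.sin(p[2]);P=np.atleast_2d(P);return np.c_[p[0]+c*P[:,0]-s*P[:,1],p[1]+s*P[:,0]+c*P[:,1],P[:,2]]
E
python3 - <<'E'
from geo import *
from scipy.optimize import least_squares
W=.1875
# scanner +y ~ world +x ; front ~ world +y
L=lambda y:cov(1.85,.269,-.003,y)
obs=[('top',[-.125,W,.07],(282,123)),('top',[-.125,-W,.07],(277,255)),
('top',L(W),(410,102)),('top',L(-W),(409,260)),('scene',L(-W),(273,101)),('scene',L(W),(222,203)),
('scene',[-.125,-W,.07],(369,177)),('scene',[-.125,W,.07],(337,275))]
def f(p):return np.concatenate([proj(n,w(p,P))[0]-uv for n,P,uv in obs])
s=least_squares(f,[.5,0,-1.57],loss='soft_l1');print(s.x);print(np.round(s.fun.reshape(-1,2),1))
p=s.x
print('lip ends open',w(p,L(W)),w(p,L(-W)),'shut',w(p,cov(0,.269,-.003,W)),w(p,cov(0,.269,-.003,-W)))
for n,uv,z in(('mug',(152,261),.05),('calc',(168,149),.035),('stap',(167,202),.058),('cal_nearL',(446,192),.0),('cal_top',(432,160),.142),('caltop2',(515,143),.142)):print(n,ray('top',uv,z))
E
```

```text
[ 0.54185882 -0.04541283 -1.59821899]
[[ 0.9  1. ]
 [ 0.2 -1.6]
 [-1.9 -1.2]
 [-4.4  1.6]
 [ 0.1 -3.1]
 [-1.8  0.7]
 [-1.2 -2.8]
 [ 0.2  0.3]]
lip ends open [[ 0.7240444  -0.24173198  0.3334098 ]] [[ 0.34918539 -0.23144977  0.3334098 ]] shut [[0.73337379 0.09839004 0.071     ]] [[0.35851478 0.10867225 0.071     ]]
mug [0.33221477 0.44772053 0.05      ]
calc [0.66294371 0.41862172 0.035     ]
stap [0.50276675 0.4080366  0.058     ]
cal_nearL [ 0.5451829  -0.41548657  0.        ]
cal_top [ 0.61759309 -0.34108866  0.142     ]
caltop2 [ 0.6665892 -0.5686627  0.142    ]
```

Fit: scanner centre about (0.542, -0.045), yaw -1.60, and the shut lip lies at y ≈ 0.10. Plan: with the fingers shut, tip the cover from behind with the tool pointing down. Then hop over the lip, tilt about 45° and catch it on the back of the finger from the front. I'll rehearse the front pose first, while the cover is safely open.

```bash
python3 -m jog '[0,0,0,-0.05,0,0,6.3, 0,0,0,-0.06,0,0,6.3, 0,0,0,-0.06,0,0,6.3, 0,0.05,0,-0.03,0,0,6.3, 0,0.06,-0.02,0,0,0,0, 0,0.05,-0.06,0,0,0,0, 0,0.05,-0.06,0,0,0,0, 0,0,-0.06,0,0,0,0, 0,0,-0.06,0,0,0,0, 0,0,-0.06,0,0,0,0]'; python3 -m jog '[0,0,-0.06,0,0,0,0, 0,0,-0.06,0,0,0,0, 0,0,-0.06,0,0,0,0, 0,0,-0.06,0,0,0,0, 0,0,-0.06,0,0,0,0, 0,0,-0.06,0,-9,0,0, 0,0,-0.06,0,-9,0,0, 0,0,-0.06,0,-9,0,0, 0,0,-0.06,0,-9,0,0, 0,0,0,0,-9,0,0]'; python3 -c "
from station import ctrl;print(ctrl.get_obs()['q'])"
```

```text
t: 2.15
tool_pos: [0.4475, -0.2749, 0.4313]
tool_rot: [-3.141, 0.044, -0.001]
contact_force: [0.6, -0.8, -0.4]
opening: 0.0002
t: 3.4
tool_pos: [0.4613, 0.2557, 0.3729]
tool_rot: [2.349, -0.024, -0.016]
contact_force: [0.0, -1.8, 0.8]
opening: 0.0002
[ 0.65818712  0.08707369  1.48036563 -0.66671715  2.04077448  2.08293831]
```

```bash
python3 - <<'E'
from station import ctrl
import cv2,numpy as np
from scipy.spatial.transform import Rotation as R
from geo import *
o=ctrl.get_obs();d=ctrl.get_image("wrist");im=d['image'].copy()
M=np.array(d['mount']);K=np.array(d['camera_matrix'])
T=np.eye(4);T[:3,:3]=R.from_rotvec(o['tool_rot']).as_matrix();T[:3,3]=o['tool_pos'];T=T@M
np.savez('wr.npz',T=T,K=K);print(M.round(3).tolist(),K.tolist())
p=[.54186,-.04541,-1.59822]
def pw(P):
    c=np.linalg.inv(T)@[*P,1];return (K@c[:3])[:2]/c[2]
for a in([-.125,.1875,.07],[-.125,-.1875,.07],[-.125,0.05,.07],[-.125,0.1,.07],[-.125,.1,0]):
    q=pw(w(p,a)[0]);print(a,q.round(1));cv2.circle(im,tuple(int(v) for v in q),4,(0,0,255),1)
cv2.imwrite('pics/w1.png',im)
E
```

```text
[[-0.001, -0.952, -0.307, 0.079], [1.0, -0.001, 0.0, -0.0], [-0.0, -0.307, 0.952, -0.141], [0.0, 0.0, 0.0, 1.0]] [[279.8361799074436, 0.0, 317.66225163216114], [0.0, 279.8361799074436, 201.423909542989], [0.0, 0.0, 1.0]]
[-0.125, 0.1875, 0.07] [252.6 -35.7]
[-0.125, -0.1875, 0.07] [266. 214.]
[-0.125, 0.05, 0.07] [258.3  71.1]
[-0.125, 0.1, 0.07] [256.4  34.7]
[-0.125, 0.1, 0] [232.7  42.2]
```

View pics/w1.png

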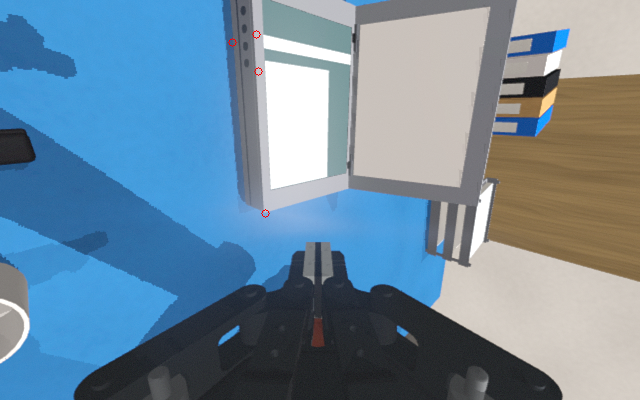

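The wrist picture shows the base's front top edge running from (252,0) to (264,208), with the near corner at about (263,210). My fit predicts points 2–3 px to the right of that, roughly 3 mm off. The fingers are shut, about ±15 mm over their backs. I'll refine from this image.

```bash
python3 - <<'E'
import cv2,numpy as np
im=cv2.imread('pics/w1.png')
for r in (90,120,150,180): print(r,[tuple(int(v) for v in im[r,c]) for c in range(228,276,2)])
cv2.imwrite('pics/w1c.png',cv2.resize(im[60:240,220:380],None,fx=3.3,fy=3.3,interpolation=cv2.INTER_NEAREST)) 
E
```

```text
90 [(210, 150, 86), (158, 108, 68), (141, 101, 72), (142, 104, 76), (143, 106, 81), (124, 114, 112), (122, 115, 110), (103, 94, 88), (123, 115, 112), (126, 116, 113), (126, 119, 116), (126, 120, 116), (127, 120, 116), (133, 127, 123), (137, 133, 130), (204, 200, 198), (203, 198, 196), (203, 198, 195), (201, 196, 194), (251, 250, 248), (255, 255, 255), (255, 255, 255), (255, 255, 255), (255, 255, 255)]
120 [(219, 158, 89), (219, 158, 86), (162, 117, 77), (140, 106, 75), (140, 106, 78), (143, 107, 81), (124, 115, 110), (124, 116, 113), (107, 100, 94), (125, 118, 115), (126, 118, 117), (128, 121, 118), (132, 125, 121), (130, 122, 120), (136, 130, 126), (154, 148, 145), (204, 197, 196), (205, 199, 198), (206, 200, 199), (204, 198, 197), (255, 255, 255), (255, 255, 255), (255, 255, 255), (255, 255, 255)]
150 [(219, 158, 85), (219, 157, 87), (219, 158, 86), (166, 117, 73), (141, 104, 76), (144, 107, 79), (142, 108, 81), (124, 113, 106), (127, 117, 114), (109, 101, 95), (124, 115, 111), (126, 119, 115), (130, 123, 119), (130, 123, 119), (128, 122, 118), (134, 128, 125), (180, 175, 174), (206, 199, 199), (205, 199, 198), (206, 199, 199), (209, 205, 204), (255, 255, 255), (255, 255, 255), (255, 255, 255)]
180 [(223, 160, 82), (223, 163, 89), (221, 161, 88), (223, 163, 90), (210, 152, 86), (164, 117, 78), (147, 109, 79), (148, 110, 81), (130, 114, 109), (129, 118, 113), (119, 106, 100), (130, 119, 115), (132, 123, 117), (133, 124, 119), (137, 127, 123), (137, 126, 122), (139, 129, 125), (200, 194, 192), (207, 200, 198), (207, 200, 199), (205, 198, 198), (230, 228, 223), (255, 255, 255), (255, 255, 255)]
```

View pics/w1c.png

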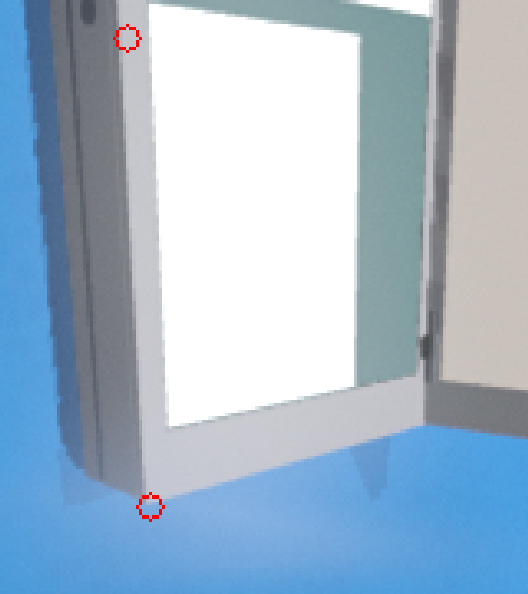

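The crop shows the front edge a few pixels left of the circles, with the corner at about pixel (263.5,210.5). I'll convert that to world coordinates.

```bash
python3 - <<'E'
from geo import *
D=np.load('wr.npz');T,K=D['T'],D['K']
def rw(uv,z):
    d=T[:3,:3]@np.linalg.inv(K)@[*uv,1];o=T[:3,3];return o+d*(z-o[2])/d[2]
for uv in((257,90),(259,120),(260.3,150),(261.3,180),(263.5,210.5)):print(rw(uv,.07).round(4))
p=[.54186,-.04541,-1.59822]
print('pred',w(p,[[-.125,.1,.07],[-.125,-.1875,.07]]))
# hinge corner near: glass-side end of base back (425,~) 
print('back corner',rw((220+425/3.3,60+425/3.3),.07), w(p,[[.11,-.1875,.07]]))
# top view edge
for uv in((282,123),(277,255)):print(ray('top',uv,.07))
E
```

```text
[0.5677 0.0833 0.07  ]
[0.5222 0.0839 0.07  ]
[0.4738 0.086  0.07  ]
[0.4223 0.0888 0.07  ]
[0.3659 0.0894 0.07  ]
pred [[0.64524993 0.07680098 0.07      ]
 [0.35785803 0.08468429 0.07      ]]
back corner [ 0.3530716  -0.15565397  0.07      ] [[ 0.35141428 -0.15022735  0.07      ]]
[0.73556559 0.07716378 0.07      ]
[0.35342637 0.0851897  0.07      ]
```

```bash
python3 -m jog '[0,0,-0.027,0.047,0,0,0, 0,0,-0.027,0.047,0,0,0, 0,0,-0.027,0.047,0,0,0, 0,0,-0.027,0.047,0,0,0, 0,0,-0.027,0.047,0,0,0, 0,0,-0.027,0.047,0,0,0, 0,0,0,0,0,0,0]'; python3 -c "
from station import ctrl;print(ctrl.get_obs()['q'])"
```

```text
t: 4.32
tool_pos: [0.4571, 0.1654, 0.0591]
tool_rot: [2.353, -0.032, -0.024]
contact_force: [-0.2, -0.2, 0.5]
opening: -0.0001
[ 0.53758421  0.26036947  1.84645471 -0.6370905   1.54252689  2.32513993]
```

Reach is fine at the front pose. Now I go back over, with the tool pointing down, to behind the cover.

```bash
python3 -m jog '[0,0,0.027,-0.047,0,0,0, 0,0,0.027,-0.047,0,0,0, 0,0,0.027,-0.047,0,0,0, 0,0,0.027,-0.047,0,0,0, 0,0,0.027,-0.047,0,0,0, 0,0,0.027,-0.047,9,0,0, 0,0,0.03,-0.04,9,0,0, 0,0,0.04,-0.02,9,0,0, 0,0,0.05,-0.01,9,0,0, 0,0,0.06,0,9,0,0]'; python3 -m jog '[0,0,0.06,0,0,0,0, 0,0,0.06,0,0,0,0, 0,0,0.06,0,0,0,0, 0,0,0.06,0,0,0,0, 0,0,0.06,0,0,0,0, 0,0,0.06,0,0,0,0, 0,0,0,0,0,0,0]'
```

```text
t: 5.58
tool_pos: [0.4574, 0.1211, 0.5038]
tool_rot: [-3.135, 0.037, -0.019]
contact_force: [1.5, -1.5, -0.7]
opening: -0.0002
t: 6.45
tool_pos: [0.4472, -0.2411, 0.4988]
tool_rot: [3.14, -0.052, 0.003]
contact_force: [-0.7, 0.4, 0.4]
opening: -0.0001
```

```bash
python3 -m jog '[0,0,0.06,0,0,0,0, 0,0,0,0.05,0,0,0, 0,0,0,0.05,0,0,0, 0,0,0,0.05,0,0,0, 0,0,0,0.044,0,0,0, 0,0,0,0,0,0,0]'; python3 -m jog '[0,0,-0.012,0,0,0,0, 0,0,-0.012,0,0,0,0,0,0,0,0,0,0,0]'; python3 - <<'E'
from station import ctrl
import cv2
d=ctrl.get_image("scene");cv2.imwrite('pics/s2.png',cv2.resize(d['image'][20:260,150:400],None,fx=2.4,fy=2.4))
E
```

```text
t: 7.2
tool_pos: [0.446, -0.2963, 0.3009]
tool_rot: [-3.138, 0.041, 0.005]
contact_force: [-0.0, 0.2, 0.4]
opening: 0.0002
t: 7.58
tool_pos: [0.4484, -0.2737, 0.3048]
tool_rot: [3.14, -0.041, 0.005]
contact_force: [-0.1, -0.2, -0.4]
opening: -0.0003
```

View pics/s2.png

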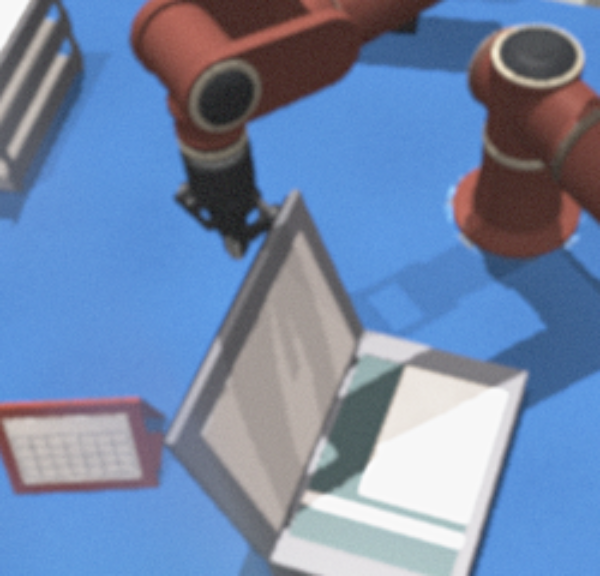

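The picture shows the gripper behind the cover at its near end, tip just below the lip, with nothing touched yet. The finger knuckles bulge about 30 mm behind the tip, so I'll push with only the last 20 mm and rise as the cover comes up.

```bash
python3 -m jog '[0,0,-0.010,-0.004,0,0,0, 0,0,-0.014,-0.003,0,0,0, 0,0,-0.014,-0.003,0,0,0, 0,0,-0.014,-0.003,0,0,0, 0,0,-0.014,-0.003,0,0,0, 0,0,-0.012,-0.002,0,0,0, 0,0,-0.006,0,0,0,0]'; python3 - <<'E'
from station import ctrl
import cv2
d=ctrl.get_image("scene");cv2.imwrite('pics/s3.png',cv2.resize(d['image'][20:260,150:400],None,fx=2.4,fy=2.4))
print(ctrl.boxes_of('cover_underside',d)[:1],ctrl.get_obs()['contact_force'])
from geo import *
p=[.542,-.0425,-1.598]
for a in(1.85,1.7,1.6,1.5,1.4,1.3,1.1,.9,.7):
    P=np.array([cov(a,r,n,y) for r in(.01,.269) for n in(-.003,.009) for y in(-.1875,.1875)]);q=proj('scene',w(p,P));lo,hi=q.min(0),q.max(0);print(a,((lo+hi)/2).round(),(hi-lo).round())
E
```

```text
t: 8.5
tool_pos: [0.4498, -0.1891, 0.32]
tool_rot: [-3.14, 0.042, 0.001]
contact_force: [0.3, -0.5, 0.7]
opening: -0.0001
[{'box': [272.0, 181.0, 53.4, 150.6], 'p': 0.89}] [ 0.10234405  1.05757777 -0.16279867]
1.85 [259. 174.] [ 83. 153.]
1.7 [266. 175.] [ 70. 152.]
1.6 [271. 175.] [ 60. 151.]
1.5 [277. 177.] [ 53. 149.]
1.4 [285. 178.] [ 55. 147.]
1.3 [290. 180.] [ 63. 143.]
1.1 [298. 184.] [ 79. 135.]
0.9 [306. 189.] [ 92. 126.]
0.7 [312. 195.] [102. 115.]
```

View pics/s3.png

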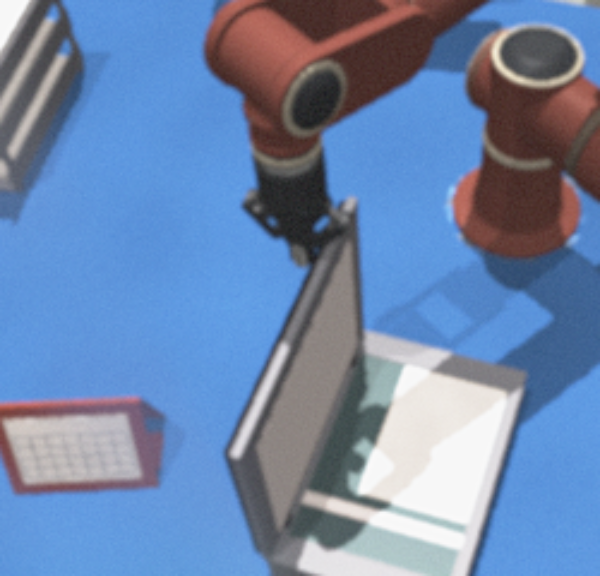

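The cover now stands at about 1.6 rad, nearly upright, with the fingertip just under its top edge. Next I push it past balance and lift the finger clear.

```bash
python3 -m jog '[0,0,-0.010,-0.002,0,0,0, 0,0,-0.010,0,0,0,0, 0,0,-0.009,0,0,0,0, 0,0,-0.008,0,0,0,0, 0,0,0.008,-0.05,0,0,0]'; python3 - <<'E'
from station import ctrl
d=ctrl.get_image("scene")
print(ctrl.boxes_of('cover_underside',d)[:1])
E
```

```text
t: 9.22
tool_pos: [0.449, -0.1591, 0.3669]
tool_rot: [-3.135, 0.041, 0.015]
contact_force: [0.6, -0.2, 0.4]
opening: 0.0
[{'box': [285.7, 180.9, 53.2, 146.3], 'p': 0.98}]
```

Cover at about 1.38 rad and falling, finger clear. Now the hop to the front.

```bash
python3 -m jog '[0,0,-0.02,-0.04,0,0,0, 0,0,-0.06,0,-9,0,0, 0,0,-0.059,-0.009,-9,0,0, 0,0,-0.059,-0.014,-9,0,0, 0,0,-0.058,-0.007,-9,0,0, 0,0,-0.06,0.006,-9,0,0, 0,0,-0.06,0.018,-9,0,0, 0,0,-0.048,0.035,0,0,0]'; python3 - <<'E'
from station import ctrl
d=ctrl.get_image("scene")
print(ctrl.boxes_of('cover_underside',d)[:1],ctrl.get_obs()['q'])
E
```

```text
t: 10.32
tool_pos: [0.4588, 0.1711, 0.2282]
tool_rot: [2.198, -0.022, -0.017]
contact_force: [0.2, 0.8, 1.0]
opening: -0.0001
[{'box': [315.8, 213.7, 90.9, 93.6], 'p': 0.67}] [ 0.58195265  0.12084729  1.75348133 -0.75999385  1.84963779  2.18169019]
```

```bash
python3 - <<'E'
from station import ctrl
import cv2
d=ctrl.get_image("scene");im=d['image'].copy()
from geo import *
p=[.542,-.0425,-1.598]
for a,c in((1.2,(0,0,255)),(1.0,(0,255,255)),(.8,(255,0,255))):
    q=proj('scene',w(p,[cov(a,.269,-.003,-.1875),cov(a,.269,-.003,.1875)])).round().astype(int);cv2.line(im,tuple(map(int,q[0])),tuple(map(int,q[1])),c,1)
cv2.imwrite('pics/s4.png',cv2.resize(im[40:290,180:430],None,fx=2.3,fy=2.3))
E
```

```text
(no output)
```

View pics/s4.png

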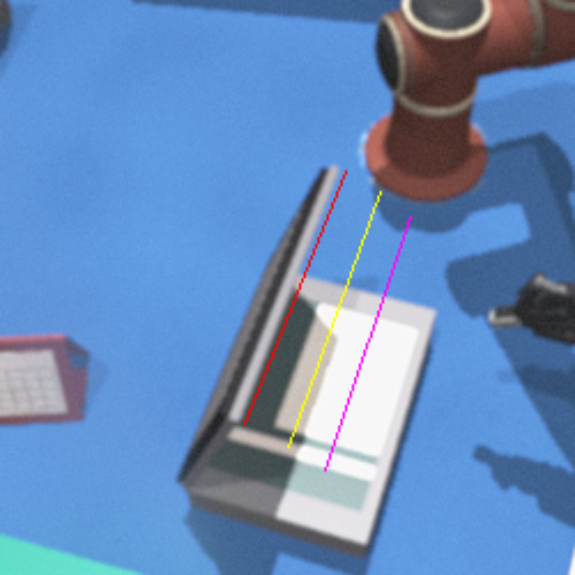

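The cover is at about 1.25 rad, its lip edge just left of the red 1.2 line. The finger waits in front, at about (500,315) in the crop. Now I slip the finger under the fall path.

```bash
python3 -m jog '[0,0,0.0153,0.0346,0,0,0, 0,0,0.0153,0.0346,0,0,0, 0,0,0.0153,0.0346,0,0,0, 0,0,0,0,0,0,0]'; python3 - <<'E'
from station import ctrl
d=ctrl.get_image("scene")
print(ctrl.boxes_of('cover_top',d)[:1],ctrl.boxes_of('cover_underside',d)[:1])
from geo import *
p=[.542,-.0425,-1.598]
for a in(1.2,1.1,1,.9,.8,.7,.6):
    P=np.array([cov(a,r,n,y) for r in(.01,.263) for n in(.009,.019) for y in(-.1875,.1875)]);q=proj('scene',w(p,P));lo,hi=q.min(0),q.max(0);print(a,((lo+hi)/2).round(),(hi-lo).round())
E
```

```text
t: 10.98
tool_pos: [0.4576, 0.0555, 0.2124]
tool_rot: [2.202, -0.039, -0.012]
contact_force: [-0.1, 0.8, 0.7]
opening: -0.0001
[{'box': [298.6, 187.3, 74.8, 122.0], 'p': 0.66}] [{'box': [301.8, 188.8, 83.4, 128.7], 'p': 0.97}]
1.2 [290. 181.] [ 70. 139.]
1.1 [295. 183.] [ 77. 135.]
1 [299. 185.] [ 84. 130.]
0.9 [302. 187.] [ 90. 125.]
0.8 [306. 190.] [ 96. 120.]
0.7 [309. 193.] [101. 115.]
0.6 [311. 196.] [105. 111.]
```

```bash
python3 -m jog '[0,0,0,0,0,0,0, 0,0,0,0,0,0,0, 0,0,-0.006,0,0,0,0, 0,0,-0.008,0,0,0,0, 0,0,-0.008,0,0,0,0]';  python3 - <<'E'
from station import ctrl
d=ctrl.get_image("scene")
print(ctrl.boxes_of('cover_top',d)[:1],ctrl.boxes_of('cover_underside',d)[:1],ctrl.get_obs()['contact_force'],ctrl.get_obs()['wrist_torque'])
E
```

```text
t: 11.75
tool_pos: [0.457, 0.0706, 0.1896]
tool_rot: [2.2, -0.03, -0.017]
contact_force: [0.1, -0.2, -2.1]
opening: 0.0001
[{'box': [315.2, 201.7, 104.1, 109.2], 'p': 0.55}] [{'box': [316.5, 203.5, 108.7, 108.2], 'p': 0.6}] [-0.17597263  1.5486017  -2.0743149 ] [ 0.95736473 -0.01728483 -0.0166239 ]
```

Contact made: the cover rests on the finger at about 0.54 rad with 2 N downward. Now carrying it down.

```bash
python3 -m jog '[0,0,-0.0094,0.003,0,0,0, 0,0,-0.009,0.0015,0,0,0, 0,0,-0.009,0.0015,0,0,0, 0,0,-0.009,0.0015,0,0,0, 0,0,-0.0087,0.0024,0,0,0, 0,0,-0.0087,0.0024,0,0,0, 0,0,-0.0087,0.0024,0,0,0, 0,0,-0.0084,0.0033,0,0,0, 0,0,-0.0084,0.0033,0,0,0, 0,0,-0.0084,0.0033,0,0,0]';  python3 - <<'E'
from station import ctrl
import cv2
d=ctrl.get_image("scene");o=ctrl.get_obs();print(o['contact_force'],o['wrist_torque'])
cv2.imwrite('pics/s5.png',cv2.resize(d['image'][90:290,220:420],None,fx=2.9,fy=2.9))
E
```

```text
t: 13.15
tool_pos: [0.458, 0.1018, 0.1048]
tool_rot: [2.2, -0.031, -0.016]
contact_force: [-0.1, -0.1, -1.6]
opening: 0.0002
[ 2.56237827  2.05244534 -3.85629835] [ 1.05221825 -0.14170848  0.27720472]
```

View pics/s5.png

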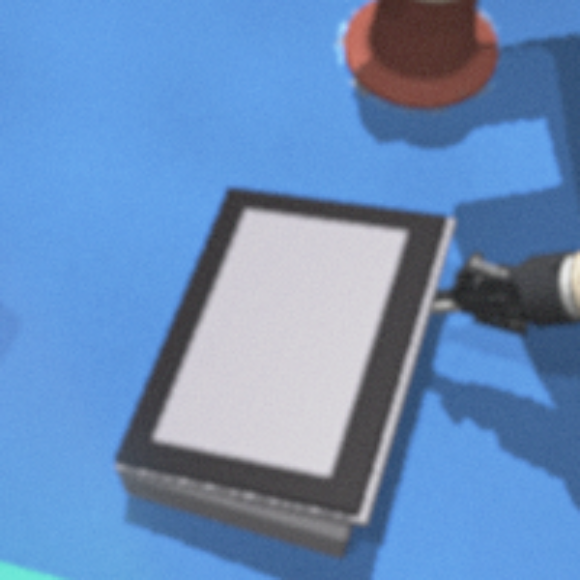

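The picture shows the cover low, at about 0.2 rad, with the fingertip under the lip at about (440,300) in the crop and the knuckles clear outside it. I continue more slowly.

```bash
python3 -m jog '[0,0,-0.006,0.003,0,0,0, 0,0,-0.006,0.003,0,0,0, 0,0,-0.006,0.003,0,0,0, 0,0,-0.006,0.003,0,0,0, 0,0,-0.004,0.0025,0,0,0, 0,0,-0.003,0.002,0,0,0, 0,0,-0.003,0.002,0,0,0, 0,0,-0.002,0.0014,0,0,0, 0,0,-0.002,0.0014,0,0,0, 0,0,-0.002,0.0014,0,0,0]';  python3 - <<'E'
from station import ctrl
for _ in range(3):
    ctrl.get_image("scene");o=ctrl.get_obs();print(o['tool_pos'],o['contact_force'],o['wrist_torque'])
E
```

```text
t: 14.45
tool_pos: [0.4583, 0.1071, 0.0597]
tool_rot: [2.2, -0.031, -0.016]
contact_force: [-0.9, 1.5, -3.2]
opening: -0.0004
[0.45824557 0.10711936 0.05935292] [-0.23838644  2.4920728  -3.35704532] [ 1.08001677 -0.06518354  0.01081849]
[0.45827102 0.10712593 0.05947589] [ 0.4937047   1.55638331 -4.50305621] [1.12578145 0.01631828 0.04982419]
[0.45828475 0.10711407 0.05963152] [-0.10317812  2.99145004 -2.95645123] [ 1.07674061 -0.03385027  0.05621008]
```

```bash
python3 -m jog '[0,0,-0.001,0.0006,0,0,0, 0,0,-0.001,0.0006,0,0,0, 0,0,-0.0008,0.0006,0,0,0, 0,0,-0.0008,0.0006,0,0,0, 0,0,-0.0008,0.0006,0,0,0, 0,0,-0.0008,0.0006,0,0,0, 0,0,-0.0008,0.0006,0,0,0,0,0,-0.0008,0.0006,0,0,0,0,0,0,0,0,0,0]';  python3 - <<'E'
from station import ctrl
for _ in range(3):
    ctrl.get_image("scene");o=ctrl.get_obs();print(o['tool_pos'],o['contact_force'],o['wrist_torque'])
E
```

```text
t: 15.72
tool_pos: [0.4583, 0.1071, 0.0517]
tool_rot: [2.199, -0.031, -0.016]
contact_force: [-0.9, 2.8, -1.8]
opening: 0.0
[0.45830714 0.10711629 0.05165639] [-0.56042507  2.58308753 -1.97603766] [ 0.86614737 -0.00979667 -0.02945099]
[0.45832189 0.10713073 0.05168339] [-0.20689391  2.16353652 -1.11893498] [ 8.61688521e-01 -8.32078845e-04 -9.45826041e-02]
[0.45832687 0.10712244 0.05164768] [ 0.01106722  2.59687288 -1.41309386] [ 0.85556717 -0.01372957  0.03156327]
```

```bash
python3 -m jog '[0,0,-0.0008,0.0006,0,0,0, 0,0,-0.0008,0.0006,0,0,0, 0,0,-0.0008,0.0006,0,0,0, 0,0,0,0,0,0,0]';  python3 - <<'E'
from station import ctrl
for _ in range(2):
    ctrl.get_image("scene");o=ctrl.get_obs();print(o['tool_pos'],o['contact_force'],o['wrist_torque'])
E
python3 -m jog '[0,0,-0.0008,0.0006,0,0,0, 0,0,-0.0008,0.0006,0,0,0, 0,0,-0.0008,0.0006,0,0,0, 0,0,0,0,0,0,0]';  python3 - <<'E'
from station import ctrl
for _ in range(2):
    ctrl.get_image("scene");o=ctrl.get_obs();print(o['tool_pos'],o['contact_force'],o['wrist_torque'])
E
```

```text
t: 16.38
tool_pos: [0.4582, 0.1069, 0.0485]
tool_rot: [2.199, -0.031, -0.016]
contact_force: [0.9, 0.8, -0.2]
opening: -0.0002
[0.45825549 0.10694526 0.0485162 ] [ 0.00309043 -0.66463411  0.1524487 ] [ 0.39180456 -0.00470915  0.03359358]
[0.45827897 0.10698407 0.0485419 ] [-0.09321501  0.50668897  1.23775314] [ 0.36986436  0.01555393 -0.04453326]
t: 16.98
tool_pos: [0.4582, 0.107, 0.0454]
tool_rot: [2.2, -0.031, -0.016]
contact_force: [-0.2, -0.3, -0.1]
opening: 0.0002
[0.45822496 0.10703659 0.04544949] [-0.56813336 -0.81854621  0.58585818] [ 0.39473204 -0.0111689   0.01174795]
[0.45823232 0.10700161 0.0454577 ] [-0.03047988 -0.12390364  0.36941375] [ 0.34389776 -0.04024335  0.04395079]
```

The load is off the finger, at the height expected for a shut cover. Now I ease down and out, then up.

```bash
python3 -m jog '[0,0,-0.005,0.0035,0,0,0, 0,0,-0.006,-0.008,0,0,0, 0,0,-0.0176,-0.0243,0,0,0, 0,0,-0.0176,-0.0243,0,0,0, 0,0,-0.0176,-0.0243,0,0,0, 0,0,0.02,-0.05,0,0,0, 0,0,0.03,-0.04,0,0,0, 0,0,0.03,-0.04,0,0,0, 0,0,0.03,-0.04,0,0,0, 0,0,0,0,0,0,0]';  python3 - <<'E'
from station import ctrl
import cv2
d=ctrl.get_image("scene");o=ctrl.get_obs();print(o['contact_force'],o['wrist_torque'])
im=d['image'].copy()
for t in["mug","calculator","stapler","calendar"]: print(t,[(b['box'],round(b['p'],2)) for b in ctrl.boxes_of(t,d)[:1]])
from geo import *
p=[.542,-.0425,-1.598]
q=proj('scene',w(p,[cov(0,.269,-.003,-.1875),cov(0,.269,-.003,.1875),cov(0,.263,.019,-.1875),cov(0,.263,.019,.1875)]));print(q.round(1))
cv2.imwrite('pics/s6.png',cv2.resize(im[90:290,220:420],None,fx=2.9,fy=2.9))
E
```

```text
t: 18.32
tool_pos: [0.4647, 0.2825, 0.2333]
tool_rot: [2.206, -0.034, -0.007]
contact_force: [-0.5, -0.2, 0.1]
opening: 0.0003
[-0.11732285 -0.36956168 -0.26737717] [ 0.41037661 -0.0380485  -0.01919844]
mug [([477.1, 205.8, 40.5, 19.7], 0.64)]
calculator [([453.1, 290.3, 57.1, 47.8], 0.96)]
stapler [([459.8, 244.8, 46.7, 25.8], 0.64)]
calendar [([181.8, 207.8, 74.0, 41.2], 0.95)]
[[375.6 176. ]
 [346.  277.8]
 [374.6 171.9]
 [344.5 274.7]]
```

View pics/s6.png

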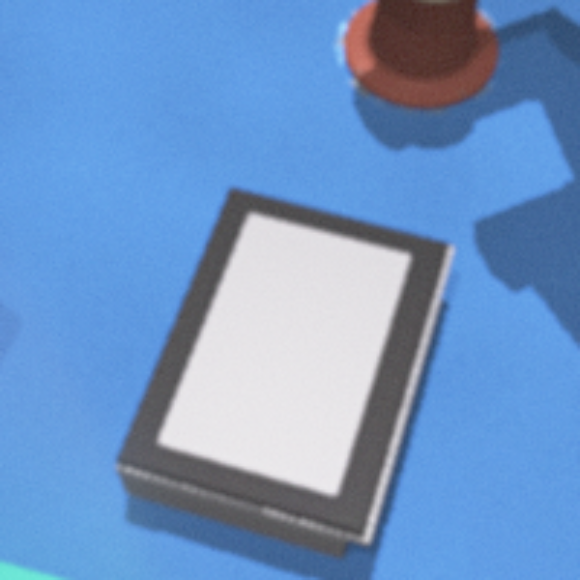

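The picture shows the cover flat on the base. Its lip corners at pixels (376,175) and (348,277) match the predictions for a shut cover, (375.6,176) and (346,278). The robot is clear, so I hand in.

```bash
python3 -c "
from station import ctrl;print(ctrl.finish_job())"
```

```text
the job is handed in; nothing more can be done
None
```

The scanner cover is shut and the job is handed in, at about 18.5 s on the robot's clock, well under the 51 s limit. I pushed the cover past balance from behind with a shut fingertip and hopped over to the front. I caught it from below on the back of a finger at about 0.54 rad. From there I lowered it, at about 0.03 rad/s near the end, until its weight came off the finger, then drew the finger down and out.

**Last checks:**
- **Cover:** the lip corners in the final picture match the shut positions to within about 3 pixels.
- **Forces:** the contact force was about zero before handing in. I read at most about 5 N on the tool during the job, but only between moves. A wrist torque of 0.4 N m remained with nothing touched; I put that down to the tool's tilt.
- **Other things on the desk:** the calculator, stapler and calendar were found within about 2 pixels of where they started. The mug's box came out shorter than before (20 pixels high instead of 33) and 9 pixels lower. I took this to be the arm hiding part of the mug and did not check it again; I never worked near it.
- **Detector:** it misjudged the cover once during the fall, boxing the glass area instead. I read the angle from a picture at that point.

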